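# Shut the drying box and hold its vent hatch open

## Task

The washed flasks are loaded: push the drawer of the drying box fully home, and only then lift the orange vent hatch on its top by the bar and hold it 40 degrees open (within 5 degrees either way) to let the damp air out. Finish while still holding it there with the gripper, the hatch still and the drawer shut: it falls shut when let go. Leave the flasks, bottle, beaker and jar around the box standing where they are.

Things in the scene. Friction and masses are not known exactly. Their poses are not given: they have to be found in the camera images.
- drybox: White bench drying box, fixed to the bench: 220 mm deep (its x), 280 mm wide (its y), 140 mm high (z). Origin at the centre of its underside on the bench; its x axis points from its front (the robot's side, where the drawer is) to its back, z up. It is met turned a little either way.
- drawer (a joint): How far the blue-fronted drawer of the drying box stands out towards the box's -x, in m: 0 = fully home, up to 0.10. At the start 0.04 to 0.07. Slides with about 2 N of friction and stays where it is left; a push on its bar or front shuts it against a hard stop. Its blue front panel is 12 mm thick, 274 mm wide, from 24 to 120 mm above the bench; with the drawer home the back of the panel lies on the box's front face (box x = -110 mm). The flasks inside are fixed in it.
- drawer_grip (a point): Middle of the drawer's steel bar: round, 12 mm thick, 100 mm long along the box's y, 85 mm above the bench; its axis is 22 mm out from the panel's front. With the drawer home this point is at x = -144 mm, y = 0 in the box's frame; it moves with the drawer.
- hatch (a joint): Opening angle of the orange-framed clear vent hatch on top of the drying box, in rad: 0 = shut (lying flat), stop at 1.4. It weighs about 0.4 kg and falls shut from any angle when let go. 40 degrees = 0.70 rad. Opening lifts its front (robot-side) edge; it turns about the hinge line at its back. A thin arc gauge at the box's left side (box +y, 146 mm from the middle) has a thick green mark from 35 to 45 degrees, to be read against the hatch's plane.
- hatch_hinge (a point): Fixed point in the middle of the hatch's hinge line, which runs along the box's y: x = 70 mm, y = 0, z = 145 mm in the box's frame.
- hatch_grip (a point): Middle of the hatch's steel handle bar: round, 12 mm thick, 100 mm long along the box's y, on two end posts. Its axis stands 41 mm above the hatch's upper face, with 31 mm of free height under the bar, and 140 mm in front of the hinge line and 45 mm above it when shut. The hatch is 8 mm thick, 250 mm wide and reaches 175 mm in front of the hinge line. The point moves with the hatch.
- flask_a: Bystander: white plastic conical flask, base 64 mm across, neck 24 mm, 105 mm high, loose, standing on the bench beside the drying box. Origin at the centre of its underside, z up its axis.
- flask_b: Bystander: white plastic conical flask, base 64 mm across, neck 24 mm, 105 mm high, loose, standing on the bench beside the drying box. Origin at the centre of its underside, z up its axis.
- flask_c: Bystander: white plastic conical flask, base 64 mm across, neck 24 mm, 105 mm high, loose, standing on the bench beside the drying box. Origin at the centre of its underside, z up its axis.
- reagent: Bystander: small green bottle with a blue cap, 60 mm across, 130 mm high, loose, standing on the bench beside the drying box. Origin at the centre of its underside, z up its axis.
- beaker: Bystander: glass beaker, 72 mm across, 90 mm high, loose, standing on the bench beside the drying box. Origin at the centre of its underside, z up its axis.
- jar: Bystander: squat jar with an orange cap, 70 mm across, 85 mm high, loose, standing on the bench beside the drying box. Origin at the centre of its underside, z up its axis.

How it is judged:
On the way, in this order (a step that is already met when the one before it is completed fails the run):
1. the drawer is fully home, the hatch still shut (value of joint drawer below 0.005 m and value of joint hatch below 0.09 rad), for 0.2 s.
2. the hatch is held about 40 degrees open, the drawer home (value of joint hatch between 0.611 and 0.785 rad and value of joint drawer below 0.006 m), for 0.2 s.
At the end, for the whole second after the job is handed in: The hatch is between 35 and 45 degrees open (0.611 to 0.785 rad) and still (under 0.05 rad/s), carried by the gripper's fingers (over 0.5 N of contact) and by no bystander, and the drawer is within 6 mm of home (all of step 2 and velocity of joint hatch between -0.05 and 0.05 rad/s and contact force between the fingers and hatch above 0.5 N and contact force between each of flask_a, flask_b, flask_c, reagent, beaker, jar and hatch below 0.2 N); the arm keeps its last pose, push and grip.
It fails at once if a bystander (flask, bottle, beaker or jar) is moved more than 30 mm or tipped over (distance of any of flask_a, flask_b, flask_c, reagent, beaker, jar from where it was at the start of the episode above 0.03 m or angle between any of flask_a, flask_b, flask_c, reagent, beaker, jar's own z axis and vertical above 0.4 rad).
It also fails if it takes over 45 s, if anything falls off the work surface, if the arm or the gripper's body presses on something with over 40 N, if the wrist force passes 120 N, or if a joint passes its speed limit or range.

## Robot

A 6-joint arm with a two-finger parallel gripper is mounted at the origin on the work surface. World frame = base frame: x ahead of the robot, y to its left, z up, the work surface at z = 0. Lengths are in m, angles in rad, forces in N, time in s.
With the tool pointing down it reaches from about 0.325 to 0.75 m from the base axis. Payload 7.6 kg.
Tool frame: the origin (TCP) lies midway between the tips of the shut fingers; the grasp point (between the pads) lies 19 mm behind it; z points along the fingers, x is the direction in which the jaws open and shut, and the axes are right-handed (so a half turn about z gives the same grasp; the last joint's range is limited). The gripper opens to 85 mm and grips with 20 to 120 N. Pads are 22 mm wide; open, the fingers measure 114 mm over their backs; the gripper's body (76 mm by 85 mm) begins 54 mm behind the grasp point. The pads swing forward as they close: fully open they stand 13 mm farther back than shut.
Start: joints at [-1.315, 0.052, 1.401, -0, 1.689, -0.07], TCP at [0.168, -0.497, 0.21] pointing down, gripper open.
Joint ranges: [-2.9, 2.9], [-0.91, 2.17], [0.12, 2.37], [-1.06, 4.2], [0.26, 2.73], [-2.93, 2.93]. Speed limits (rad/s): [2.57, 2.57, 3.01, 3.14, 3.14, 3.14].

## Interface

Orientations are given as a unit quaternion [x, y, z, w].
In Python, from plant import arm gives the robot as it stands.
- The arm moves only by the tool move_arm, never from a script. Its argument "deltas" is a list of rows, each an object with "fingers": the opening, from 0 (shut) to 1 (fully open); "delta_pos": the shift along the tool's x, y, z in units of 0.02 m (1.0 is 0.02 m), a list of three; "turn": the turn, a rotation vector about the tool's x, y, z in units of 6 degrees (1.0 is 6 degrees), a list of three. In form: [{"fingers": fingers, "delta_pos": [dx, dy, dz], "turn": [ax, ay, az]}, ...]. A call has 1 to 8 rows; each row shifts and turns the commanded pose from where the row before left it, along the tool's axes as they then stand; what a row does not reach is not made up. A row lasts 1/8 s, in which the tool goes at most 62.5 mm and 10.7 degrees, less where a joint would pass 70% of its speed; a pose out of reach is approached as far as the arm can. A call with a number of a shift or a turn outside -1 to 1 is refused whole. A call with a gripper value outside its range is refused whole. The fingers move at their own pace and stop on an object; the grip force is fixed at half the most. Time passes only in rows, so rows that do not move let the fingers close. It gives the time, the measured TCP pose, the force and the opening at its end, in the units of the state.
- arm.get_state(): the state, without advancing time (a new reading comes with each control period).
- arm.capture(name): name is "side" or "top"; returns a dict with "frame" (384x512x3 uint8, red, green, blue), "depth" (384x512 float32, m along the optical axis (not along the pixel's ray), 0 where there is no reading), "fx", "fy", "cx", "cy" (pixels), "k1" (the pictures are not rectified: a ray, as slopes to the right and down, at radius r is drawn at 1 + k1 r^2 times it, then the intrinsics apply), "R" (3x3) and "t" (3): a world point X has camera coordinates R X + t. Camera axes: x right, y down, z forward; pixel columns grow to the right and rows downward; lengths in m; the calibration is good to about 2 mm. A picture is of the moment at which its call begins.
- arm.sign_off(): hands the job in, once; it reports no verdict.
The state is a dict: "time": time; "joints": joint angles; "joint_vel": joint speeds; "joint_torque": joint torques, N m; "ee_pos": TCP position; "eef_rot": TCP orientation; "wrist_force": force on the tool from outside, world axes, zero at the start; "torque": the same for the moment, N m; "gripper_width": finger opening in m.
Only numpy, scipy, OpenCV 4.12 (cv2) and the standard library are available. Lean on these libraries where they do the work, as an engineer would, in place of code of your own. Each camera call takes 0.05 s, during which the arm holds its last target.

## Working session

There is one attempt and no reset: what is moved stays moved. The work goes in short steps, Python scripts to look and compute and a tool call to move; the robot and the scene stay as the last step left them, time stands still between calls to the robot, and variables do not carry over. Pictures are saved under pics/ and viewed, and the job is handed in when it is done.

Besides the shell and the picture viewer there is one more tool, called after "Emit:" in YAML: its name, and indented under it one key for each argument. move_arm: Moves the arm, as the interface text tells. Shifts and turns lie within -1 to 1; 1 stands for 0.02 m of shift or 6 degrees of turn. Its arguments: {"type":"object","properties":{"deltas":{"type":"array","items":{"type":"object","properties":{"fingers":{"type":"number"},"delta_pos":{"type":"array","items":{"type":"number","minimum":-1,"maximum":1}},"turn":{"type":"array","items":{"type":"number","minimum":-1,"maximum":1}}}}}},"required":["deltas"]}

```bash
ls; mkdir -p pics; python3 - <<'E'
from plant import arm
import cv2,numpy as np
print(arm.get_state())
for n in("side","top"):
    c=arm.capture(n); np.savez(f"{n}0.npz",**c)
    print(n,c["fx"],c["fy"],c["cx"],c["cy"],c["k1"],c["R"],c["t"])
    cv2.imwrite(f"pics/{n}0.png",cv2.resize(c["frame"][:,:,::-1],(800,600)))
E
```

```text
pics
{'time': 0.0, 'joints': array([-1.31529687e+00,  5.28454550e-02,  1.40176633e+00,  1.91190867e-05,
        1.68857848e+00, -7.02746064e-02]), 'joint_vel': array([ 0.00078436,  0.00083806, -0.00290822, -0.00073107,  0.00178905,
       -0.00145042]), 'joint_torque': array([ 6.61904651e-04, -3.81664145e+01, -3.60185909e+01, -5.63651525e-06,
        6.17233876e-03, -7.16236116e-06]), 'ee_pos': array([ 0.16797538, -0.49704171,  0.2087469 ]), 'eef_rot': array([ 8.12417227e-01, -5.83075991e-01, -6.08593220e-04, -5.17489409e-04]), 'wrist_force': array([-0.27453492, -0.94180714,  0.48010558]), 'torque': array([-0.07723555, -0.02748777,  0.01402012]), 'gripper_width': 0.08529592243027075}
side 348.8335488114788 348.8335488114788 255.60452827756575 197.73331807597683 -0.0974531794632921 [[-0.99817126  0.05890841  0.01356251]
 [ 0.03033911  0.68225884 -0.73048095]
 [-0.05228461 -0.72873361 -0.68279839]] [0.57705975 0.06245813 1.03034643]
top 354.5802462395207 354.5802462395207 257.3479257808095 193.46123496033573 -0.03142935784257171 [[-0.00914298 -0.99954356 -0.02879379]
 [-0.98367399  0.01416582 -0.17940126]
 [ 0.17972726  0.02668344 -0.98335452]] [0.05280728 0.60648113 0.95225072]
```

View pics/side0.png

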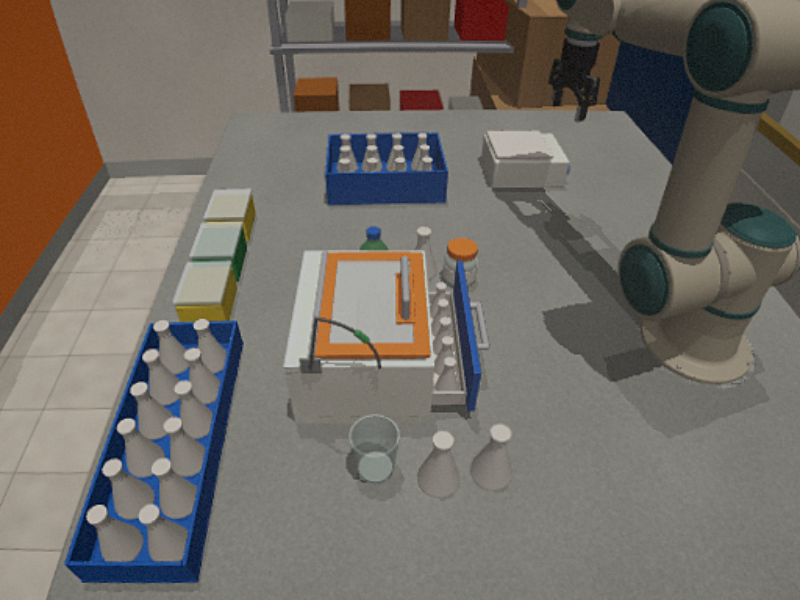

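View pics/top0.png

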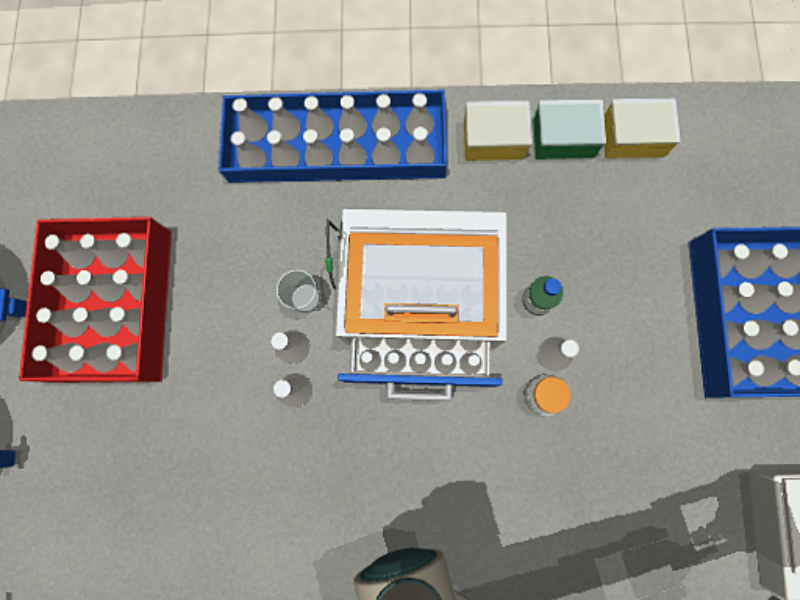

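The side view (800x600) shows the drawer standing out at about (470,335) and the hatch bar at (405,287). In the top view, the hatch frame spans (345-498, 233-338), the hatch bar is at (421,311), the blue front is at y≈379 and the drawer bar is at (420,395). The bystanders are beside the box on both sides. Next I'll measure these.

```bash
cat > h.py <<'E'
import numpy as np,cv2
from scipy.spatial.transform import Rotation as Ro
def load(n):
    return dict(np.load(n))
def ray(c,uv):
    uv=np.atleast_2d(uv).astype(float)
    d=np.stack([(uv[:,0]-c["cx"])/c["fx"],(uv[:,1]-c["cy"])/c["fy"]],1)
    s=d.copy()
    for _ in range(20):
        s=d/(1+c["k1"]*(s**2).sum(1,keepdims=True))
    D=np.c_[s,np.ones(len(s))]@c["R"]
    return -c["R"].T@c["t"],D
def plane(c,uv,z):
    o,D=ray(c,uv); k=(z-o[2])/D[:,2]
    return o+k[:,None]*D
def depthpts(c,mask):
    v,u=np.nonzero(mask&(c["depth"]>0))
    o,D=ray(c,np.c_[u,v]); return o+D*c["depth"][v,u][:,None]
def orange(c):
    h=cv2.cvtColor(c["frame"],cv2.COLOR_RGB2HSV)
    return cv2.inRange(h,(5,150,120),(20,255,255))
def blue(c):
    h=cv2.cvtColor(c["frame"],cv2.COLOR_RGB2HSV)
    return cv2.inRange(h,(105,150,60),(125,255,255))
def box(m,lo,hi):
    w=np.zeros_like(m); w[lo[1]:hi[1],lo[0]:hi[0]]=1; return m*w
E
python3 - <<'E'
from h import *
s=.64
c=load("top0.npz")
m=box(orange(c),(int(335*s),int(225*s)),(int(510*s),int(345*s)))
cn=max(cv2.findContours(m,0,2)[0],key=cv2.contourArea)[:,0]
P=plane(c,cn,.149)[:,:2].astype(np.float32)
r=cv2.minAreaRect(P);print("hatch rect",r,cv2.boxPoints(r))
D=depthpts(c,m>0);print("z orange",np.median(D[:,2]))
b=box(blue(c),(int(330*s),int(365*s)),(int(510*s),int(395*s)))
D=depthpts(c,b>0)
q=D[D[:,2]>.11]; print("blue top z",np.median(D[:,2]),np.percentile(D[:,2],[5,95]))
v,u=np.nonzero(b); P=plane(c,np.c_[u,v],.12)[:,:2].astype(np.float32)
r=cv2.minAreaRect(P);print("blue rect",r,cv2.boxPoints(r))
# bars via depth
D=depthpts(c,np.ones(c["depth"].shape,bool))
w=(D[:,2]>.175)&(D[:,2]<.21)&(D[:,0]>.3)&(abs(D[:,1])<.2)
q=D[w];print("hatch bar",len(q),q.mean(0),q.min(0),q.max(0))
E
```

```text
hatch rect ((0.6220623254776001, 0.010910212993621826), (0.2492685765028, 0.1697501689195633), 87.7030029296875) [[ 0.5322602  -0.11022218]
 [ 0.7018739  -0.11702567]
 [ 0.7118645   0.13204262]
 [ 0.54225075  0.1388461 ]]
z orange 0.14889375313415265
blue top z 0.11947822253831086 [0.116128   0.12220162]
blue rect ((0.46496790647506714, 0.018193505704402924), (0.2698434591293335, 0.01349448412656784), 87.68754577636719) [[ 0.45278218 -0.1163461 ]
 [ 0.4662657  -0.11689059]
 [ 0.47715363  0.15273312]
 [ 0.4636701   0.1532776 ]]
hatch bar 254 [0.57982681 0.02860918 0.19424297] [ 0.56436761 -0.04249121  0.17572949] [0.71230549 0.1592887  0.20978344]
```

Emit:
move_arm:
  deltas:
    - {"fingers":0,"delta_pos":[0,0,0],"turn":[0,0,-0.96]}
    - {"fingers":0,"delta_pos":[0,0,0],"turn":[0,0,-0.96]}
    - {"fingers":0,"delta_pos":[0,0,0],"turn":[0,0,-0.96]}
    - {"fingers":0,"delta_pos":[0,0,0],"turn":[0,0,-0.96]}
    - {"fingers":0,"delta_pos":[0,0,0],"turn":[0,0,-0.96]}
    - {"fingers":0,"delta_pos":[0,0,0],"turn":[0,0,-0.96]}

```text
time: 0.85
ee_pos: [0.168, -0.4972, 0.2091]
eef_rot: [0.949, -0.314, -0.0, -0.0]
wrist_force: [0.0, 0.9, -0.2]
gripper_width: 0.0
```

Emit:
move_arm:
  deltas:
    - {"fingers":0,"delta_pos":[0,0,0],"turn":[0,0,-0.96]}
    - {"fingers":0,"delta_pos":[0,0,0],"turn":[0,0,-0.96]}
    - {"fingers":0,"delta_pos":[0,0,0],"turn":[0,0,-0.96]}
    - {"fingers":0,"delta_pos":[0,0,0],"turn":[0,0,-0.96]}
    - {"fingers":0,"delta_pos":[0,0,0],"turn":[0,0,-0.96]}
    - {"fingers":0,"delta_pos":[0,0,0],"turn":[0,0,-0.96]}

```text
time: 1.6
ee_pos: [0.168, -0.4972, 0.2091]
eef_rot: [1.0, -0.018, -0.0, -0.0]
wrist_force: [0.3, -0.4, -0.3]
gripper_width: -0.0001
```

Emit:
move_arm:
  deltas:
    - {"fingers":0,"delta_pos":[0.36,-0.97,0],"turn":[0,0,0]}
    - {"fingers":0,"delta_pos":[0.36,-0.97,0],"turn":[0,0,0]}
    - {"fingers":0,"delta_pos":[0.36,-0.97,0],"turn":[0,0,0]}
    - {"fingers":0,"delta_pos":[0.36,-0.97,0],"turn":[0,0,0]}
    - {"fingers":0,"delta_pos":[0.36,-0.97,0],"turn":[0,0,0]}
    - {"fingers":0,"delta_pos":[0.36,-0.97,0],"turn":[0,0,0]}
    - {"fingers":0,"delta_pos":[0.36,-0.97,0],"turn":[0,0,0]}
    - {"fingers":0,"delta_pos":[0.36,-0.97,0],"turn":[0,0,0]}

```text
time: 2.6
ee_pos: [0.2319, -0.3435, 0.2094]
eef_rot: [1.0, -0.019, -0.0, -0.0]
wrist_force: [0.1, 0.6, -0.2]
gripper_width: 0.0001
```

Emit:
move_arm:
  deltas:
    - {"fingers":0,"delta_pos":[0.36,-0.97,0],"turn":[0,0,0]}
    - {"fingers":0,"delta_pos":[0.36,-0.97,0],"turn":[0,0,0]}
    - {"fingers":0,"delta_pos":[0.36,-0.97,0],"turn":[0,0,0]}
    - {"fingers":0,"delta_pos":[0.36,-0.97,0],"turn":[0,0,0]}
    - {"fingers":0,"delta_pos":[0.36,-0.97,0],"turn":[0,0,0]}
    - {"fingers":0,"delta_pos":[0.36,-0.97,0],"turn":[0,0,0]}
    - {"fingers":0,"delta_pos":[0.36,-0.97,0],"turn":[0,0,0]}
    - {"fingers":0,"delta_pos":[0.36,-0.97,0],"turn":[0,0,0]}

```text
time: 3.6
ee_pos: [0.2953, -0.1907, 0.2094]
eef_rot: [1.0, -0.019, -0.0, -0.0]
wrist_force: [-0.9, 0.2, 0.4]
gripper_width: 0.0004
```

Emit:
move_arm:
  deltas:
    - {"fingers":0,"delta_pos":[0.36,-0.97,0],"turn":[0,0,0]}
    - {"fingers":0,"delta_pos":[0.36,-0.97,0],"turn":[0,0,0]}
    - {"fingers":0,"delta_pos":[0.36,-0.97,0],"turn":[0,0,0]}
    - {"fingers":0,"delta_pos":[0.36,-0.97,0],"turn":[0,0,0]}
    - {"fingers":0,"delta_pos":[0.36,-0.97,0],"turn":[0,0,0]}
    - {"fingers":0,"delta_pos":[0.36,-0.97,0],"turn":[0,0,0]}
    - {"fingers":0,"delta_pos":[0.36,-0.97,0],"turn":[0,0,0]}
    - {"fingers":0,"delta_pos":[0.36,-0.97,0],"turn":[0,0,0]}

```text
time: 4.6
ee_pos: [0.3587, -0.0378, 0.2094]
eef_rot: [1.0, -0.019, -0.0, 0.0]
wrist_force: [0.1, -0.5, 1.0]
gripper_width: 0.0
```

Emit:
move_arm:
  deltas:
    - {"fingers":0,"delta_pos":[0.36,-0.97,0],"turn":[0,0,0]}
    - {"fingers":0,"delta_pos":[0.36,-0.97,0],"turn":[0,0,0]}
    - {"fingers":0,"delta_pos":[0.36,-0.97,0],"turn":[0,0,0]}
    - {"fingers":0,"delta_pos":[0,0,0.5],"turn":[0,0,0]}

```text
time: 5.1
ee_pos: [0.3828, 0.0194, 0.1996]
eef_rot: [1.0, -0.018, 0.0, 0.0]
wrist_force: [-0.1, -0.8, -0.5]
gripper_width: 0.0
```

```bash
python3 - <<'E'
from plant import arm
import cv2
s=arm.get_state();print(s["time"],s["ee_pos"],s["eef_rot"],s["joints"])
c=arm.capture("side");cv2.imwrite("pics/side1.png",c["frame"][100:300,100:400,::-1].repeat(2,0).repeat(2,1))
E
```

```text
5.1 [0.38277124 0.01937785 0.19958357] [ 9.99833573e-01 -1.82380921e-02  4.43371100e-04  4.15070217e-05] [-4.57999738e-02 -3.62301259e-01  1.79070917e+00 -5.91372605e-05
  1.71229605e+00 -9.33012957e-03]
```

View pics/side1.png

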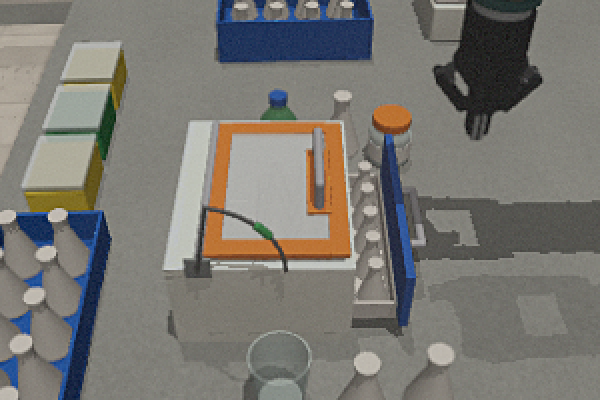

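The side view shows the shut gripper's knuckles sticking out along the box's x at (440,75) and (540,75), and they could catch the panel. I'll turn the tool 90° so the knuckles lie along the bar before I push.

Emit:
move_arm:
  deltas:
    - {"fingers":0,"delta_pos":[0,0,0],"turn":[0,0,1]}
    - {"fingers":0,"delta_pos":[0,0,0],"turn":[0,0,1]}
    - {"fingers":0,"delta_pos":[0,0,0],"turn":[0,0,1]}
    - {"fingers":0,"delta_pos":[0,0,0],"turn":[0,0,1]}
    - {"fingers":0,"delta_pos":[0,0,0],"turn":[0,0,1]}
    - {"fingers":0,"delta_pos":[0,0,0],"turn":[0,0,1]}
    - {"fingers":0,"delta_pos":[0,0,0],"turn":[0,0,1]}
    - {"fingers":0,"delta_pos":[0,0,0],"turn":[0,0,1]}

```text
time: 6.15
ee_pos: [0.382, 0.0178, 0.199]
eef_rot: [0.905, -0.426, -0.0, 0.0]
wrist_force: [-0.2, 0.5, 0.4]
gripper_width: -0.0003
```

Emit:
move_arm:
  deltas:
    - {"fingers":0,"delta_pos":[0,0,0],"turn":[0,0,1]}
    - {"fingers":0,"delta_pos":[0,0,0],"turn":[0,0,1]}
    - {"fingers":0,"delta_pos":[0,0,0],"turn":[0,0,1]}
    - {"fingers":0,"delta_pos":[0,0,0],"turn":[0,0,1]}
    - {"fingers":0,"delta_pos":[0,0,0],"turn":[0,0,1]}
    - {"fingers":0,"delta_pos":[0,0,0],"turn":[0,0,1]}
    - {"fingers":0,"delta_pos":[0,0,0],"turn":[0,0,1]}

```text
time: 7.02
ee_pos: [0.382, 0.0178, 0.199]
eef_rot: [-0.692, 0.722, 0.0, -0.0]
wrist_force: [-0.4, -0.6, -0.1]
gripper_width: -0.0002
```

Emit:
move_arm:
  deltas:
    - {"fingers":0,"delta_pos":[0,0,1],"turn":[0,0,0]}
    - {"fingers":0,"delta_pos":[0,0,1],"turn":[0,0,0]}
    - {"fingers":0,"delta_pos":[0,0,1],"turn":[0,0,0]}
    - {"fingers":0,"delta_pos":[0,0,1],"turn":[0,0,0]}
    - {"fingers":0,"delta_pos":[0,0,1],"turn":[0,0,0]}
    - {"fingers":0,"delta_pos":[0,0,1],"turn":[0,0,0]}
    - {"fingers":0,"delta_pos":[0,0,0.5],"turn":[0,0,0]}

```text
time: 7.9
ee_pos: [0.3815, 0.0179, 0.0682]
eef_rot: [-0.693, 0.721, 0.001, -0.001]
wrist_force: [-0.2, 0.3, 0.2]
gripper_width: 0.0001
```

Emit:
move_arm:
  deltas:
    - {"fingers":0,"delta_pos":[0,-0.5,0],"turn":[0,0,0]}
    - {"fingers":0,"delta_pos":[0,-0.5,0],"turn":[0,0,0]}
    - {"fingers":0,"delta_pos":[0,-0.5,0],"turn":[0,0,0]}
    - {"fingers":0,"delta_pos":[0,-0.5,0],"turn":[0,0,0]}
    - {"fingers":0,"delta_pos":[0,-0.5,0],"turn":[0,0,0]}
    - {"fingers":0,"delta_pos":[0,-0.5,0],"turn":[0,0,0]}

```text
time: 8.65
ee_pos: [0.4432, 0.0162, 0.0696]
eef_rot: [-0.693, 0.721, -0.0, -0.0]
wrist_force: [0.3, -0.3, -0.4]
gripper_width: 0.0002
```

```bash
python3 - <<'E'
from plant import arm
import cv2
s=arm.get_state();print(s["time"],s["ee_pos"],s["eef_rot"],s["joints"],s["wrist_force"])
c=arm.capture("side");cv2.imwrite("pics/side2.png",c["frame"][100:300,100:400,::-1].repeat(2,0).repeat(2,1))
E
```

```text
8.65 [0.44320553 0.01617105 0.06955461] [-6.93350236e-01  7.20600755e-01 -1.73220215e-05 -5.36213084e-05] [-4.67581321e-02 -8.49465040e-02  1.82099148e+00 -1.03105767e-04
  1.40559623e+00  1.56259559e+00] [ 0.29954966 -0.27635839 -0.35529109]
```

View pics/side2.png

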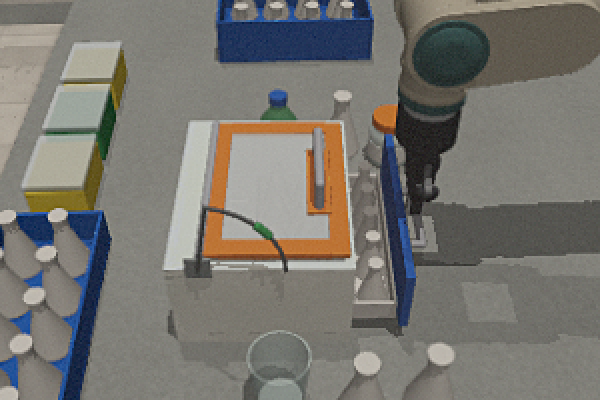

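```bash
python3 - <<'E'
from plant import arm
from h import *
import cv2
s=.64
c=arm.capture("top");cv2.imwrite("pics/top2.png",c["frame"][130:280,180:360,::-1].repeat(3,0).repeat(3,1))
b=box(blue(c),(int(330*s),int(330*s)),(int(510*s),int(395*s)))
v,u=np.nonzero(b); P=plane(c,np.c_[u,v],.12)[:,:2]
O=np.array([.6422,.0101]);U=np.array([.9992,-.04])
a=(P-O)@U; print(len(a),np.percentile(a,[2,50,98]))
E
```

```text
145 [-0.1824942  -0.17667274 -0.17085745]
```

View pics/top2.png

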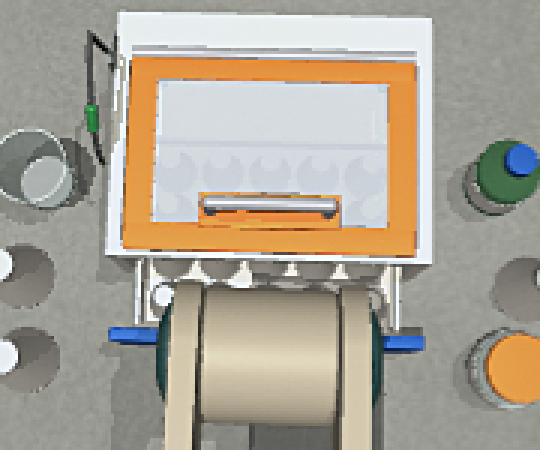

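```bash
python3 - <<'E'
from h import *
import cv2
O=np.array([.6422,.0101]);U=np.array([.9992,-.04])
c=load("top0.npz")
cv2.imwrite("pics/top0z.png",cv2.resize(c["frame"][180:270,200:340,::-1],None,fx=5,fy=5,interpolation=0))
D=depthpts(c,np.ones(c["depth"].shape,bool)); a=(D[:,:2]-O)@U
w=(a<-.186)&(a>-.25)&(abs(D[:,1]-.018)<.06)&(D[:,2]>.05)&(D[:,2]<.11)
print(w.sum());
for x,z in zip(a[w][::8],D[w,2][::8]): print(round(x,4),round(z,4))
E
```

```text
231
-0.1863 0.0911
-0.1916 0.0921
-0.1881 0.0836
-0.1909 0.0877
-0.1937 0.0905
-0.199 0.0881
-0.1983 0.0825
-0.202 0.0932
-0.2013 0.0913
-0.2006 0.0886
-0.1999 0.0865
-0.1993 0.087
-0.2047 0.0888
-0.2041 0.09
-0.2034 0.0886
-0.2028 0.0905
-0.2022 0.0904
-0.2015 0.0914
-0.2069 0.0913
-0.2062 0.091
-0.2056 0.0883
-0.2049 0.0892
-0.2043 0.0907
-0.2096 0.087
-0.2089 0.0868
-0.2083 0.0901
-0.2076 0.088
-0.207 0.0897
-0.21 0.0853
```

View pics/top0z.png

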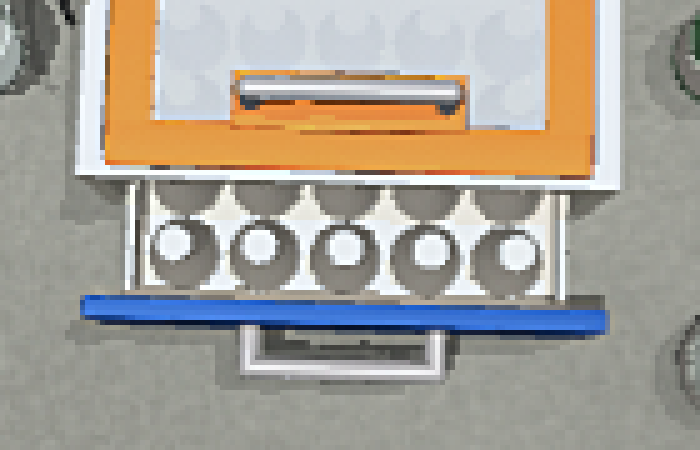

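```bash
python3 - <<'E'
from plant import arm
from h import *
c=arm.capture("side"); np.savez("side2.npz",**c)
s=arm.get_state();print(s["time"],s["ee_pos"],s["wrist_force"])
O=np.array([.6422,.0101]);U=np.array([.9992,-.04]);V=np.array([.04,.9992])
def pr(X):
    p=c["R"]@X+c["t"];a=p[:2]/p[2];a=a*(1+c["k1"]*(a@a));return np.array([c["fx"]*a[0]+c["cx"],c["fy"]*a[1]+c["cy"]])
for n,X in dict(tcp=s["ee_pos"],b1=np.r_[O-.205*U+.05*V,.085],b2=np.r_[O-.205*U-.05*V,.085],pt=np.r_[O-.183*U+.137*V,.12]).items():
    p=pr(X);print(n,p,(p-[270,170])*6)
cv2.imwrite("pics/side2z.png",cv2.resize(c["frame"][170:270,270:360,::-1],None,fx=6,fy=6,interpolation=0))
E
```

```text
8.8 [0.4427523  0.0161648  0.06947228] [-0.9411526   0.04068411  0.10890123]
tcp [305.91156787 211.01444554] [215.46940723 246.08667322]
b1 [311.15353224 221.03507176] [246.92119342 306.21043055]
b2 [306.34880491 194.86127303] [218.09282949 149.16763815]
pt [308.62129803 238.06616998] [231.72778818 408.3970199 ]
```

View pics/side2z.png

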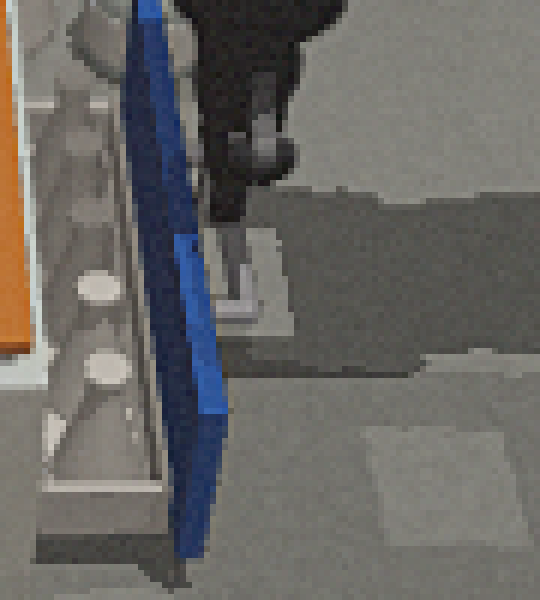

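```bash
python3 - <<'E'
from h import *
c=load("side2.npz")
O=np.array([.6422,.0101]);U=np.array([.9992,-.04]);V=np.array([.04,.9992])
for v in range(194,226,2):
    r=[]
    for u in range(302,316,2):
        o,D=ray(c,[[u,v]]);p=(o+D*c["depth"][v,u])[0];q=p[:2]-O
        r.append("%4d,%4d,%4d:%3d"%(1e3*q@U,1e3*q@V,1e3*p[2],c["frame"][v,u].mean()))
    print(v,r)
E
```

```text
194 ['-192, -49,  88:112', '-185,   5, 138: 23', '-189,  10, 143: 34', '-186,  47, 177: 39', '-189,  53, 182: 53', '-194,  54, 183:101', '-198,  55, 184:112']
196 ['-191, -43,  86:105', '-185,   8, 134: 32', ' -40, 663, 741: 32', '-184,  57, 179: 45', '-189,  56, 179: 46', '-193,  60, 182: 61', '-199,  56, 179: 75']
198 ['-211,-129,  -1:140', '-187,   4, 124: 61', '-185,  33, 151: 27', '-186,  52, 169: 25', '-191,  53, 169: 33', '-196,  53, 169: 42', '-200,  55, 171: 42']
200 ['-210,-120,  -1:135', '-188,   4, 117: 94', '-186,  34, 145: 28', '-192,  29, 140: 34', '-198,  28, 139: 34', '-203,  27, 138: 53', '-207,  31, 142: 27']
202 ['-209,-113,  -3: 63', '-189,   3, 108: 92', '-192,  11, 116: 44', '-198,  10, 115: 33', '-203,  10, 115: 31', '-240,-113,  -3: 89', '-246,-111,  -1: 87']
204 ['-208,-103,  -2: 51', '-190,   3, 100: 84', '-193,  11, 109: 27', '-198,  11, 109: 29', '-204,  10, 107: 46', '-238,-101,   0: 83', '-244,-100,   0: 83']
206 ['-179,  29, 119: 59', '-190,   4,  95: 68', '-194,   9,  99: 27', '-199,  10, 101: 25', '-207,   1,  92: 72', '-237, -92,   0: 86', '-243, -9
[... 743 characters left out ...]
-202,  37,  90:148', '-231, -51,  -1:103', '-237, -50,   0:129']
218 ['-175,  70, 118: 79', '-180,  68, 116: 92', '-212, -41,   0:130', '-198,  38,  84: 58', '-202,  44,  90:145', '-207,  43,  89:122', '-236, -43,  -2:127']
220 ['-174,  78, 119:101', '-179,  77, 118: 80', '-191,  47,  86:150', '-196,  49,  88:149', '-201,  49,  88:147', '-206,  50,  89:133', '-235, -35,  -2:124']
222 ['-173,  83, 117: 99', '-178,  86, 120: 88', '-190,  55,  87:133', '-196,  53,  84:128', '-201,  53,  85:125', ' -40, 663, 741:120', '-234, -27,  -2:131']
224 ['-172,  91, 118: 89', '-177,  91, 118: 82', '-210, -20,  -2:119', '-215, -19,  -1:112', '-221, -18,  -1:109', '-227, -19,  -1:130', '-233, -18,  -1:129']
```

The depth readings show the fingertip ending at about z = 0.092, just above the bar top, while the reported TCP z is 0.070. So the real fingertip sits about 20 mm higher than the reported z. I'll back off and check where the tip really is.

Emit:
move_arm:
  deltas:
    - {"fingers":0,"delta_pos":[0,0.8,0],"turn":[0,0,0]}
    - {"fingers":0,"delta_pos":[0,0.8,0],"turn":[0,0,0]}
    - {"fingers":0,"delta_pos":[0,0.8,0],"turn":[0,0,0]}
    - {"fingers":0,"delta_pos":[0,0.7,0],"turn":[0,0,0]}

```text
time: 9.3
ee_pos: [0.3798, 0.0186, 0.0695]
eef_rot: [-0.693, 0.721, -0.0, -0.0]
wrist_force: [0.2, -0.1, -1.0]
gripper_width: -0.0002
```

```bash
python3 - <<'E'
from plant import arm
from h import *
c=arm.capture("side"); np.savez("side3.npz",**c)
s=arm.get_state();print(s["time"],s["ee_pos"],s["wrist_force"],s["gripper_width"])
def pr(X):
    p=c["R"]@X+c["t"];a=p[:2]/p[2];a=a*(1+c["k1"]*(a@a));return np.array([c["fx"]*a[0]+c["cx"],c["fy"]*a[1]+c["cy"]])
for dz in(0,.01,.02,.03):
  p=pr(s["ee_pos"]+[0,0,dz]);print(dz,p,(p-[290,150])*6)
for v in range(196,222,2):
    r=[]
    for u in range(320,340,2):
        o,D=ray(c,[[u,v]]);p=(o+D*c["depth"][v,u])[0]
        r.append("%4d,%4d,%4d"%tuple(1e3*p))
    print(v,r)
cv2.imwrite("pics/side3z.png",cv2.resize(c["frame"][150:240,290:390,::-1],None,fx=6,fy=6,interpolation=0))
E
```

```text
9.35 [0.37864464 0.01872497 0.06929462] [-0.00849079 -0.07845903  1.74427131] 3.359985608049672e-05
0 [329.16400295 210.93587357] [234.98401769 365.61524139]
0.01 [329.74525524 208.34061333] [238.47153143 350.04367995]
0.02 [330.33408775 205.70749724] [242.0045265  334.24498346]
0.03 [330.93062617 203.03578642] [245.583757   318.21471852]
196 [' 367,-116,   0', ' 360,-118,  -2', ' 356,-111,   3', ' 348,-117,  -2', ' 391,  20, 126', ' 393,  39, 144', ' 393,  55, 159', ' 395,  72, 175', ' 392,  78, 181', ' 388,  80, 182']
198 [' 369,-107,   0', ' 363,-107,   0', ' 355,-109,  -3', ' 349,-108,  -2', ' 391,  23, 122', ' 394,  45, 143', ' 394,  59, 156', ' 394,  72, 168', ' 389,  72, 168', ' 385,  75, 170']
200 [' 370,-100,  -2', ' 365, -97,   0', ' 358, -99,  -2', ' 352, -98,  -1', ' 390,  25, 117', ' 393,  46, 137', ' 390,  53, 144', ' 384,  49, 140', ' 378,  48, 138', ' 374,  50, 140']
202 [' 372, -90,  -1', ' 366, -90,  -1', ' 360, -88,   0', ' 390,  11,  97', ' 388,  23, 107', ' 386,  31, 115', ' 381,  31, 114', ' 375,  31, 115', ' 322, -87,   0', ' 315, -89,  -2']
204 [' 374, -82,  -
[... 945 characters left out ...]
, ' 371, -35,   1', ' 364, -37,  -1', ' 359, -36,   0', ' 352, -36,   0', ' 346, -36,  -1', ' 340, -37,  -1', ' 334, -35,   0', ' 328, -36,  -1']
216 [' 384, -30,  -1', ' 377, -32,  -3', ' 371, -31,  -2', ' 367, -27,   0', ' 360, -29,  -1', ' 353, -30,  -2', ' 348, -29,  -1', ' 342, -29,  -2', ' 336, -28,  -1', ' 329, -28,  -2']
218 [' 387, -19,   1', ' 380, -22,  -1', ' 374, -20,   0', ' 368, -21,  -1', ' 361, -22,  -3', ' 356, -19,   0', ' 351, -18,   1', ' 344, -18,   0', ' 337, -21,  -2', ' 332, -19,  -1']
220 [' 387, -15,  -2', ' 381, -13,   0', ' 375, -14,  -2', ' 370, -12,   0', ' 363, -13,  -1', ' 358, -12,   0', ' 351, -13,  -2', ' 345, -12,  -2', ' 339, -13,  -2', ' 334, -10,   0']
```

View pics/side3z.png

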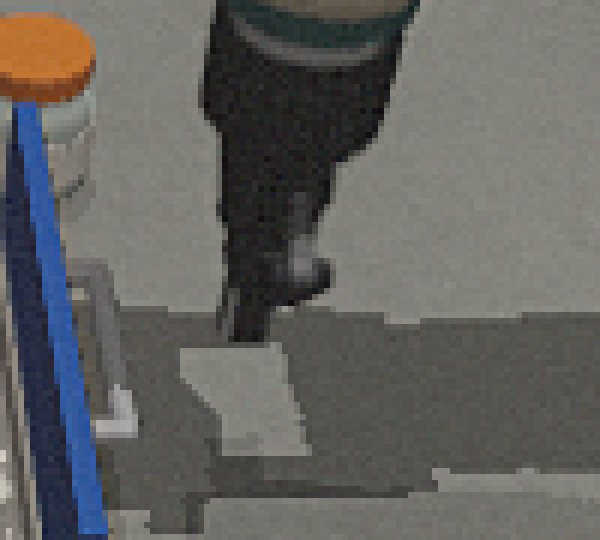

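Emit:
move_arm:
  deltas:
    - {"fingers":0,"delta_pos":[0,0,0.6],"turn":[0,0,0]}
    - {"fingers":0,"delta_pos":[0,0,0.6],"turn":[0,0,0]}
    - {"fingers":0,"delta_pos":[0,-0.5,0],"turn":[0,0,0]}
    - {"fingers":0,"delta_pos":[0,-0.5,0],"turn":[0,0,0]}
    - {"fingers":0,"delta_pos":[0,-0.5,0],"turn":[0,0,0]}
    - {"fingers":0,"delta_pos":[0,-0.5,0],"turn":[0,0,0]}
    - {"fingers":0,"delta_pos":[0,-0.5,0],"turn":[0,0,0]}

```text
time: 10.22
ee_pos: [0.431, 0.0166, 0.0456]
eef_rot: [-0.693, 0.721, 0.0, -0.0]
wrist_force: [-2.0, 0.3, 1.7]
gripper_width: -0.0001
```

```bash
cat > dr.py <<'E'
from plant import arm
from h import *
import sys
s=.64
c=arm.capture("top")
st=arm.get_state();print(st["time"],st["ee_pos"],st["wrist_force"])
b=box(blue(c),(int(330*s),int(310*s)),(int(510*s),int(395*s)))
v,u=np.nonzero(b); P=plane(c,np.c_[u,v],.12)[:,:2]
O=np.array([.6422,.0101]);U=np.array([.9992,-.04])
a=(P-O)@U; print(len(a),np.percentile(a,[2,50,98]),"out",-.116-np.median(a))
E
python3 dr.py
```

```text
10.275 [0.4320808  0.01651897 0.04581868] [ 0.42582491 -0.19584638 -0.24458956]
192 [-0.17503316 -0.16698471 -0.16102645] out 0.050984713977042004
```

Emit:
move_arm:
  deltas:
    - {"fingers":0,"delta_pos":[0,-0.5,0],"turn":[0,0,0]}
    - {"fingers":0,"delta_pos":[0,-0.5,0],"turn":[0,0,0]}
    - {"fingers":0,"delta_pos":[0,-0.5,0],"turn":[0,0,0]}
    - {"fingers":0,"delta_pos":[0,-0.4,0],"turn":[0,0,0]}
    - {"fingers":0,"delta_pos":[0,-0.2,0],"turn":[0,0,0]}

```text
time: 10.9
ee_pos: [0.4729, 0.0149, 0.0455]
eef_rot: [-0.693, 0.721, -0.0, -0.0]
wrist_force: [-2.4, -0.9, 0.5]
gripper_width: 0.0004
```

Emit:
move_arm:
  deltas:
    - {"fingers":0,"delta_pos":[0,-0.1,0],"turn":[0,0,0]}
    - {"fingers":0,"delta_pos":[0,-0.1,0],"turn":[0,0,0]}

```text
time: 11.15
ee_pos: [0.4764, 0.0148, 0.0455]
eef_rot: [-0.693, 0.721, 0.0, -0.0]
wrist_force: [-2.1, -0.4, -0.1]
gripper_width: 0.0
```

```bash
python3 dr.py
```

```text
11.2 [0.47663012 0.01484113 0.04554488] [-2.31398461  0.26519863 -0.64785662]
200 [-0.13366516 -0.12328829 -0.11567035] out 0.007288292063703863
```

Emit:
move_arm:
  deltas:
    - {"fingers":0,"delta_pos":[0,-0.1,0],"turn":[0,0,0]}
    - {"fingers":0,"delta_pos":[0,-0.1,0],"turn":[0,0,0]}

```text
time: 11.45
ee_pos: [0.4805, 0.0147, 0.0455]
eef_rot: [-0.693, 0.721, -0.0, -0.0]
wrist_force: [-1.8, -0.7, -0.8]
gripper_width: 0.0003
```

Emit:
move_arm:
  deltas:
    - {"fingers":0,"delta_pos":[0,-0.1,0],"turn":[0,0,0]}

```text
time: 11.58
ee_pos: [0.4814, 0.0146, 0.0454]
eef_rot: [-0.693, 0.721, 0.001, -0.001]
wrist_force: [-13.9, -1.6, 7.7]
gripper_width: -0.0004
```

Emit:
move_arm:
  deltas:
    - {"fingers":0,"delta_pos":[0,-0.1,0],"turn":[0,0,0]}

```text
time: 11.7
ee_pos: [0.4814, 0.0146, 0.0453]
eef_rot: [-0.693, 0.721, 0.003, -0.003]
wrist_force: [-26.9, -0.5, 17.0]
gripper_width: 0.0001
```

The hard stop is reached: the force jumped and the position stopped changing. Now I'll back off, rise and check.

Emit:
move_arm:
  deltas:
    - {"fingers":0,"delta_pos":[0,0,0],"turn":[0,0,0]}
    - {"fingers":0,"delta_pos":[0,0.3,0],"turn":[0,0,0]}
    - {"fingers":0,"delta_pos":[0,0.7,0],"turn":[0,0,0]}
    - {"fingers":0,"delta_pos":[0,1,0],"turn":[0,0,0]}
    - {"fingers":0,"delta_pos":[0,1,0],"turn":[0,0,0]}
    - {"fingers":0,"delta_pos":[0,0,-1],"turn":[0,0,0]}
    - {"fingers":0,"delta_pos":[0,0,-1],"turn":[0,0,0]}
    - {"fingers":0,"delta_pos":[0,0,-1],"turn":[0,0,0]}

```text
time: 12.7
ee_pos: [0.4251, 0.017, 0.1066]
eef_rot: [-0.693, 0.721, -0.001, 0.001]
wrist_force: [-0.2, -0.0, 0.4]
gripper_width: 0.0002
```

Emit:
move_arm:
  deltas:
    - {"fingers":0,"delta_pos":[0,0,-1],"turn":[0,0,0]}
    - {"fingers":0,"delta_pos":[0,0,-1],"turn":[0,0,0]}
    - {"fingers":0,"delta_pos":[0,0,-1],"turn":[0,0,0]}
    - {"fingers":0,"delta_pos":[0,0,-1],"turn":[0,0,0]}
    - {"fingers":0.6,"delta_pos":[0,0,-1],"turn":[0,0,-1]}
    - {"fingers":0.6,"delta_pos":[0,0,-1],"turn":[0,0,-1]}
    - {"fingers":0.6,"delta_pos":[0,0,-0.5],"turn":[0,0,-1]}
    - {"fingers":0.6,"delta_pos":[0,0,0],"turn":[0,0,-1]}

```text
time: 13.7
ee_pos: [0.4254, 0.017, 0.237]
eef_rot: [0.829, -0.559, 0.002, -0.001]
wrist_force: [0.5, 0.9, -0.6]
gripper_width: 0.0513
```

```bash
python3 dr.py; python3 - <<'E'
from plant import arm
import cv2,numpy as np
c=arm.capture("side"); np.savez("side4.npz",**c)
cv2.imwrite("pics/side4.png",c["frame"][60:300,120:440,::-1].repeat(2,0).repeat(2,1))
E
```

```text
13.75 [0.42518702 0.0169484  0.23645614] [ 0.20490314  0.2570646  -0.17326767]
658 [-0.1293094  -0.11889548 -0.11082978] out 0.0028954773311906795
```

View pics/side4.png

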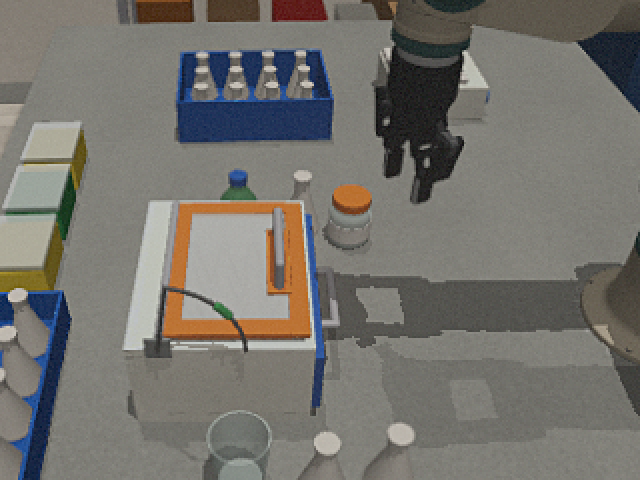

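The picture shows the drawer front flush with the box, at about (317,300). Next I'll turn the jaws back across the bar and tilt the tool 20°.

Emit:
move_arm:
  deltas:
    - {"fingers":0.6,"delta_pos":[0,0,0],"turn":[0,0,-1]}
    - {"fingers":0.6,"delta_pos":[0,0,0],"turn":[0,0,-1]}
    - {"fingers":0.6,"delta_pos":[0,0,0],"turn":[0,0,-1]}
    - {"fingers":0.6,"delta_pos":[0,0,0],"turn":[0,0,-1]}
    - {"fingers":0.6,"delta_pos":[0,0,0],"turn":[0,0,-1]}
    - {"fingers":0.6,"delta_pos":[0,0,0],"turn":[0,0,-1]}
    - {"fingers":0.6,"delta_pos":[0,0,0],"turn":[0,0,-1]}
    - {"fingers":0.6,"delta_pos":[0,0,0],"turn":[0,0,-1]}

```text
time: 14.8
ee_pos: [0.4247, 0.0169, 0.2356]
eef_rot: [0.985, -0.175, 0.0, -0.0]
wrist_force: [-0.3, 0.0, 1.2]
gripper_width: 0.0516
```

Emit:
move_arm:
  deltas:
    - {"fingers":0.6,"delta_pos":[0,0,0],"turn":[0,0,-1]}
    - {"fingers":0.6,"delta_pos":[0,0,0],"turn":[0,0,-1]}
    - {"fingers":0.6,"delta_pos":[0,0,0],"turn":[0,0,-0.95]}
    - {"fingers":0.6,"delta_pos":[0,0,0],"turn":[0,0.85,0]}
    - {"fingers":0.6,"delta_pos":[0,0,0],"turn":[0,0.85,0]}
    - {"fingers":0.6,"delta_pos":[0,0,0],"turn":[0,0.85,0]}
    - {"fingers":0.6,"delta_pos":[0,0,0],"turn":[0,0.85,0]}

```text
time: 15.68
ee_pos: [0.4248, 0.0169, 0.2359]
eef_rot: [0.984, -0.023, 0.179, 0.004]
wrist_force: [0.7, 0.1, -0.9]
gripper_width: 0.0517
```

```bash
cat > tip.py <<'E'
from plant import arm
from h import *
import sys
st=arm.get_state();R=Ro.from_quat(st["eef_rot"]).as_matrix();p=st["ee_pos"]
print(st["time"],p,"w",st["gripper_width"],"F",st["wrist_force"],"j",st["joints"].round(2))
print("R",R.round(3).tolist())
O=np.array([.6422,.0101,0]);U=np.array([.9992,-.04,0]);V=np.array([.04,.9992,0])
for n in("side",):
    c=arm.capture(n); np.savez("cur_%s.npz"%n,**c)
    D=depthpts(c,np.ones(c["depth"].shape,bool))
    q=(D-p)@R
    v,u=np.nonzero(c["depth"]>0); dark=c["frame"].mean(2)[v,u]<70
    w=(abs(q[:,0])<.08)&(abs(q[:,1])<.06)&(q[:,2]>-.09)&(q[:,2]<.02)&dark&(D[:,2]>.2)
    Q=q[w]
    print(n,len(Q))
    for z in np.arange(-.09,.02,.006):
        k=(Q[:,2]>=z)&(Q[:,2]<z+.006)
        if k.sum():
            x=np.sort(Q[k,0]); print("z",round(z*1e3),k.sum(),"x",(x*1e3).round().astype(int)[::max(1,len(x)//8)],"y",round(Q[k,1].min()*1e3),round(Q[k,1].max()*1e3))
    cv2.imwrite("pics/"+sys.argv[1],c["frame"][60:260,120:420,::-1].repeat(2,0).repeat(2,1))
E
python3 tip.py t5.png
```

```text
15.675 [0.42476177 0.01693721 0.23593604] w 0.051727634746005405 F [ 0.68862514  0.10612484 -0.86367525] j [-0.05 -0.57  1.9   0.    1.45 -0.  ]
R [[0.935, -0.046, 0.352], [-0.044, -0.999, -0.015], [0.352, -0.001, -0.936]]
side 500
z -90 81 x [-59 -54 -49 -22 -19  30  32  53  60] y -18 13
z -84 93 x [-57 -51 -47 -32 -21  29  34  52  58] y -14 12
z -78 99 x [-58 -46 -39 -26  30  36  41  54  57] y -15 12
z -72 55 x [-51 -37 -31 -29 -27 -25  35  38  41  56] y -16 10
z -66 27 x [-34 -27 -27 -26 -26 -24  34  38  39] y -13 8
z -60 24 x [-37 -26 -25 -25 -24  34  37  38] y -9 6
z -54 29 x [-37 -35 -25 -25 -24  32  36  38  39  39] y -11 9
z -48 32 x [-37 -28 -25 -24 -23  33  38  38] y -12 7
z -42 23 x [-36 -34 -27 -26 -26 -25  34  36  38  39  39  41] y -13 7
z -36 25 x [-37 -27 -27 -26 -25  28  34  37  39] y -12 11
z -30 12 x [-28 -27 -27 -27 -27 -26 -26 -26 -26 -26  32  34] y -9 7
```

View pics/t5.png

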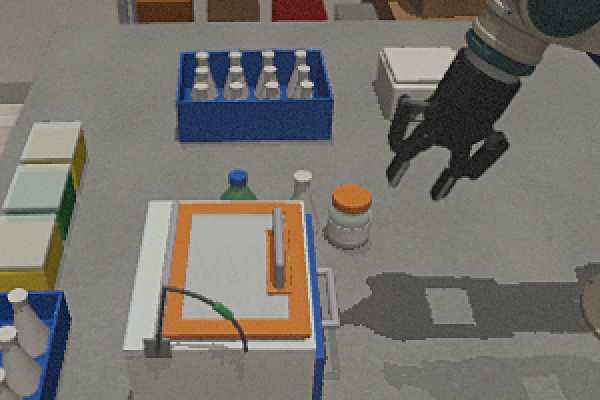

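```bash
python3 - <<'E'
from plant import arm
from h import *
O=np.array([.6422,.0101,0]);U=np.array([.9992,-.04,0]);V=np.array([.04,.9992,0])
for f in("top0.npz","cur_side.npz"):
    c=load(f);D=depthpts(c,np.ones(c["depth"].shape,bool));q=D-O;a=q@U;b=q@V
    w=(a>-.1)&(a<-.04)&(abs(b)<.06)&(D[:,2]>.18)&(D[:,2]<.21)
    print(f,w.sum(),np.median(a[w]),b[w].min(),b[w].max(),np.percentile(D[w,2],[50,90]))
st=arm.get_state();R=Ro.from_quat(st["eef_rot"]).as_matrix();p=st["ee_pos"]
B=O-.070*U+[0,0,.190]
G=p+R@[.004,-.001,-.040]
print("B",B,"G",G,"delta tool mm",1e3*R.T@(B-G))
E
```

```text
top0.npz 222 -0.07090181948295432 -0.055392350223109364 0.0546663575442694 [0.19421285 0.19673913]
cur_side.npz 153 -0.06826234129838499 -0.05353435660554677 0.05679617406423141 [0.19379395 0.195783  ]
B [0.572256 0.0129   0.19    ] G [0.41369942 0.01850208 0.27425914] delta tool mm [118.47102419  -1.59668908 135.03052613]
```

Emit:
move_arm:
  deltas:
    - {"fingers":0.6,"delta_pos":[0.98,-0.02,0],"turn":[0,0,0]}
    - {"fingers":0.6,"delta_pos":[0.98,-0.02,0],"turn":[0,0,0]}
    - {"fingers":0.6,"delta_pos":[0.98,-0.02,0],"turn":[0,0,0]}
    - {"fingers":0.6,"delta_pos":[0.98,-0.02,0],"turn":[0,0,0]}
    - {"fingers":0.6,"delta_pos":[0.98,0,0],"turn":[0,0,0]}
    - {"fingers":0.6,"delta_pos":[0.98,0,0],"turn":[0,0,0]}

```text
time: 16.48
ee_pos: [0.5356, 0.0137, 0.2767]
eef_rot: [0.984, -0.023, 0.177, 0.004]
wrist_force: [0.1, -0.6, -0.2]
gripper_width: 0.0513
```

Emit:
move_arm:
  deltas:
    - {"fingers":0.6,"delta_pos":[0,0,1],"turn":[0,0,0]}
    - {"fingers":0.6,"delta_pos":[0,0,1],"turn":[0,0,0]}
    - {"fingers":0.6,"delta_pos":[0,0,1],"turn":[0,0,0]}
    - {"fingers":0.6,"delta_pos":[0,0,1],"turn":[0,0,0]}
    - {"fingers":0.6,"delta_pos":[0,0,0],"turn":[0,0,0]}

```text
time: 17.1
ee_pos: [0.5621, 0.0125, 0.1995]
eef_rot: [0.984, -0.022, 0.175, 0.004]
wrist_force: [-0.1, 0.6, -0.1]
gripper_width: 0.0511
```

```bash
python3 tip.py t6.png
```

```text
17.1 [0.56208249 0.01246799 0.19950189] w 0.051144187056972004 F [-0.13657795  0.60921413 -0.06622841] j [-0.04 -0.13  1.63 -0.    1.28  0.  ]
R [[0.938, -0.045, 0.344], [-0.043, -0.999, -0.015], [0.345, -0.001, -0.939]]
side 411
z -90 52 x [-60 -53 -49 -31  23  32  35  53  60] y -17 11
z -84 82 x [-57 -50 -47 -43 -24  28  34  49  59] y -14 12
z -78 85 x [-56 -47 -39 -29  29  35  39  43  54] y -14 9
z -72 45 x [-50 -43 -36 -31 -27  29  35  40  45] y -13 9
z -66 26 x [-38 -31 -27 -26 -25 -25  30  35  42] y -12 8
z -60 21 x [-38 -36 -34 -26 -25 -24  28  34  36  39  40] y -11 6
z -54 26 x [-38 -35 -25 -25 -23  33  35  39  40] y -11 6
z -48 25 x [-38 -35 -25 -25 -24  29  35  39  40] y -12 10
z -42 25 x [-38 -34 -25 -25 -24  33  36  39  40] y -13 7
z -36 17 x [-37 -34 -27 -25 -25 -25  33  35  39] y -10 7
z -30 7 x [-26 -25 -25 -25 -25 -25  33] y -11 8
```

View pics/t6.png

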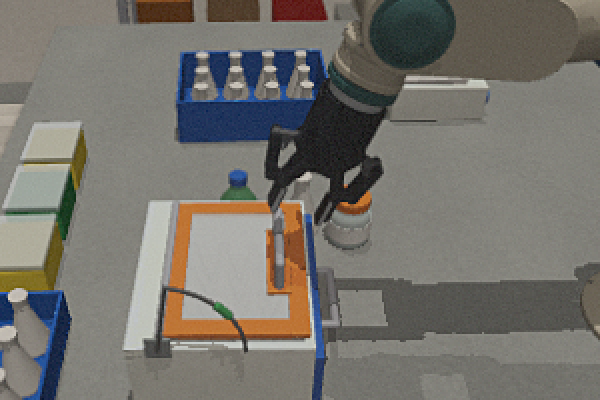

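```bash
python3 - <<'E'
from plant import arm
from h import *
O=np.array([.6422,.0101,0]);U=np.array([.9992,-.04,0])
st=arm.get_state();R=Ro.from_quat(st["eef_rot"]).as_matrix();p=st["ee_pos"]
B=O-.070*U+[0,0,.190]
print((R.T@(B-p)*1e3).round(1))
E
```

```text
[ 5.3 -0.9 13.8]
```

Emit:
move_arm:
  deltas:
    - {"fingers":0.6,"delta_pos":[0,0,0.9],"turn":[0,0,0]}
    - {"fingers":0.6,"delta_pos":[0,0,0.9],"turn":[0,0,0]}
    - {"fingers":0.6,"delta_pos":[0,0,0.9],"turn":[0,0,0]}
    - {"fingers":0.6,"delta_pos":[0,0,0],"turn":[0,0,0]}

```text
time: 17.65
ee_pos: [0.5806, 0.0116, 0.1483]
eef_rot: [0.984, -0.022, 0.175, 0.004]
wrist_force: [-0.0, -0.1, 0.7]
gripper_width: 0.0512
```

```bash
python3 tip.py t7.png
```

```text
17.65 [0.58060922 0.01160696 0.14829652] w 0.05122817519697922 F [-0.00508861 -0.10919614  0.7193586 ] j [-0.04 -0.04  1.66 -0.    1.18  0.  ]
R [[0.938, -0.044, 0.344], [-0.041, -0.999, -0.015], [0.345, 0.0, -0.939]]
side 262
z -90 54 x [-59 -53 -50 -47 -20  28  33  35  54] y -17 10
z -84 61 x [-56 -49 -47 -45 -30  28  33  42  53] y -14 11
z -78 71 x [-54 -45 -40 -29  26  33  38  43  53] y -15 11
z -72 37 x [-42 -34 -29 -27 -26  31  34  39  42  54] y -13 8
z -66 9 x [28 33 35 37 38 39 40 41 42] y -11 -5
z -60 9 x [26 27 28 30 33 35 37 39 40] y -11 -5
z -54 11 x [27 32 33 35 35 37 38 39 40 40 41] y -11 3
z -48 10 x [28 33 34 36 37 38 39 40 40 40] y -11 3
```

View pics/t7.png

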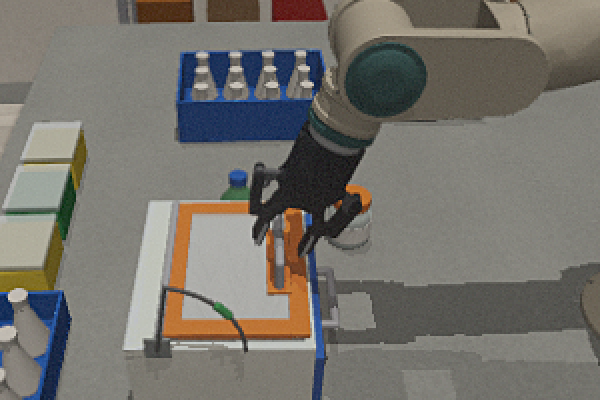

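The jaws straddle the bar: the finger tips are at (262,240) and (303,250) and the bar is at (280,250). Closing the fingers.

Emit:
move_arm:
  deltas:
    - {"fingers":0.3,"delta_pos":[0,0,0],"turn":[0,0,0]}
    - {"fingers":0.2,"delta_pos":[0,0,0],"turn":[0,0,0]}
    - {"fingers":0,"delta_pos":[0,0,0],"turn":[0,0,0]}
    - {"fingers":0,"delta_pos":[0,0,0],"turn":[0,0,0]}
    - {"fingers":0,"delta_pos":[0,0,0],"turn":[0,0,0]}

```text
time: 18.32
ee_pos: [0.5856, 0.0114, 0.1546]
eef_rot: [0.983, -0.022, 0.184, 0.004]
wrist_force: [23.1, 0.2, -4.1]
gripper_width: 0.0098
```

```bash
python3 tip.py t8.png; python3 - <<'E'
from plant import arm
from h import *
O=np.array([.6422,.0101,0]);U=np.array([.9992,-.04,0])
st=arm.get_state();R=Ro.from_quat(st["eef_rot"]).as_matrix();p=st["ee_pos"]
B=O-.070*U+[0,0,.190]
print((R.T@(B-p)*1e3).round(1))
E
```

```text
18.325 [0.58562265 0.0113827  0.15458511] w 0.009821482127636288 F [23.11737288  0.16891376 -4.13150725] j [-0.04 -0.05  1.65 -0.    1.17  0.  ]
R [[0.932, -0.044, 0.361], [-0.041, -0.999, -0.016], [0.361, -0.0, -0.933]]
side 342
z -90 58 x [-46 -38 -33 -15  -7  14  19  38  47] y -17 10
z -84 61 x [-45 -38 -34 -31 -14  -6  20  32  41] y -15 13
z -78 88 x [-43 -32 -26 -16  -7  16  21  30] y -13 10
z -72 65 x [-37 -24 -15  -9  -6  11  19  28  37] y -14 12
z -66 24 x [-24 -16  -8  -6  10  15  18  20] y -14 3
z -60 22 x [-13  -9  -6  -6  -5  -4  -4   6  13  18  20] y -11 9
z -54 14 x [-6 -4 -4 -4 -4  6  8 12 12 14 15 17 17 19] y -12 6
z -48 10 x [12 12 15 18 18 18 18 19 19 19] y -8 5
[  0.3  -0.9 -37.9]
```

View pics/t8.png

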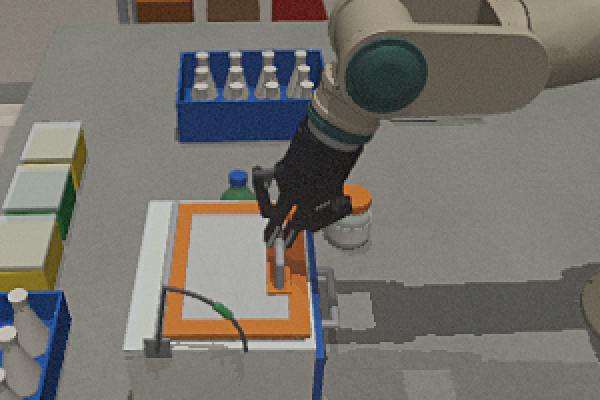

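Now I'll relieve the 5 mm sideways offset and start the arc about the hinge.

Emit:
move_arm:
  deltas:
    - {"fingers":0,"delta_pos":[0.25,0,0],"turn":[0,0,0]}
    - {"fingers":0,"delta_pos":[0,0,-0.15],"turn":[0,0,0]}
    - {"fingers":0,"delta_pos":[0.12,0,-0.24],"turn":[0,-0.4,0]}
    - {"fingers":0,"delta_pos":[0.12,0,-0.24],"turn":[0,-0.4,0]}
    - {"fingers":0,"delta_pos":[0.12,0,-0.24],"turn":[0,-0.4,0]}
    - {"fingers":0,"delta_pos":[0.12,0,-0.24],"turn":[0,-0.4,0]}

```text
time: 19.12
ee_pos: [0.5891, 0.0112, 0.1763]
eef_rot: [0.995, -0.022, 0.094, 0.002]
wrist_force: [6.7, -0.5, -5.8]
gripper_width: 0.0097
```

```bash
cat > ang.py <<'E'
from plant import arm
from h import *
import sys
st=arm.get_state();R=Ro.from_quat(st["eef_rot"]).as_matrix();p=st["ee_pos"]
print(st["time"],p,"w",st["gripper_width"],"F",st["wrist_force"].round(1),"T",st["torque"].round(2),"j",st["joints"].round(2))
O=np.array([.6422,.0101,0]);U=np.array([.9992,-.04,0]);V=np.array([.04,.9992,0])
H=O+.07*U+[0,0,.145]
g=p+R@[0,-.001,-.038]-H
print("angle from grip",np.degrees(np.arctan2(g[2],-g@U)-np.arctan2(.045,.140)),"radius",np.hypot(g[2],g@U),"should",np.hypot(.14,.045),"tool tilt",np.degrees(np.arctan2(-R[:,2]@U,-R[2,2])))
for n in("side","top"):
    c=arm.capture(n); np.savez("cur_%s.npz"%n,**c)
    D=depthpts(c,orange(c)>0);q=D-H;a=q@U;b=q@V
    w=(a<-.01)&(a>-.18)&(abs(b)<.13)&(q[:,2]>-.03)&(q[:,2]<.2)
    A=np.c_[-a[w],np.ones(w.sum())]
    # robust line fit z = tan*(-a)+k
    ang=cv2.fitLine(np.c_[-a[w],q[w,2]].astype(np.float32),cv2.DIST_HUBER,0,.001,.001).ravel()
    print(n,w.sum(),"fit angle",np.degrees(np.arctan2(ang[1],ang[0])),"at",ang[2:])
    cv2.imwrite("pics/"+n+sys.argv[1],c["frame"][60:300,100:420,::-1].repeat(2,0).repeat(2,1))
E
python3 ang.py 9.png; python3 dr.py
```

```text
19.125 [0.58908267 0.01124516 0.1763237 ] w 0.009677411149893777 F [ 6.7 -0.5 -5.8] T [-0.04 -0.79 -0.02] j [-0.04  0.09  1.44 -0.    1.43  0.  ]
angle from grip 9.97910321131798 radius 0.14721213865161137 should 0.14705441169852743 tool tilt -10.77878477388429
side 1357 fit angle 9.854962 at [0.10926819 0.02247353]
top 1233 fit angle 10.383362 at [0.06826321 0.01630818]
19.275 [0.58909303 0.01125805 0.17626851] [ 5.5620669   0.72532947 -5.9695298 ]
398 [-0.12944145 -0.12012254 -0.11104465] out 0.004122542871454027
```

View pics/side9.png

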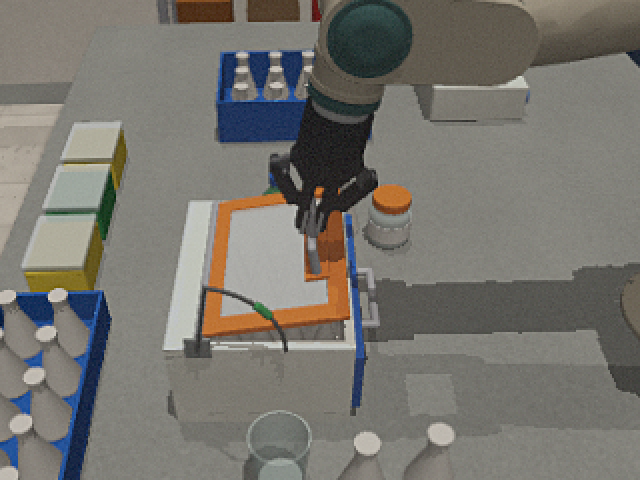

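The hatch is about 10° open. The grip geometry, depth fits and picture all agree, so I'll continue along the arc.

Emit:
move_arm:
  deltas:
    - {"fingers":0,"delta_pos":[0.12,0,-0.24],"turn":[0,-0.4,0]}
    - {"fingers":0,"delta_pos":[0.12,0,-0.24],"turn":[0,-0.4,0]}
    - {"fingers":0,"delta_pos":[0.12,0,-0.24],"turn":[0,-0.4,0]}
    - {"fingers":0,"delta_pos":[0.12,0,-0.24],"turn":[0,-0.4,0]}
    - {"fingers":0,"delta_pos":[0.12,0,-0.24],"turn":[0,-0.4,0]}
    - {"fingers":0,"delta_pos":[0.12,0,-0.24],"turn":[0,-0.4,0]}
    - {"fingers":0,"delta_pos":[0.12,0,-0.24],"turn":[0,-0.4,0]}
    - {"fingers":0,"delta_pos":[0.12,0,-0.24],"turn":[0,-0.4,0]}

```text
time: 20.27
ee_pos: [0.6059, 0.0106, 0.2149]
eef_rot: [0.997, -0.022, -0.074, -0.002]
wrist_force: [1.9, 0.6, -5.3]
gripper_width: 0.0097
```

```bash
python3 ang.py 10.png
```

```text
20.275 [0.60594512 0.01060456 0.21485271] w 0.009698126804847003 F [ 1.9  0.6 -5.3] T [ 0.06 -0.52  0.01] j [-0.04  0.42  0.98  0.    1.9   0.  ]
angle from grip 29.057757360263793 radius 0.14719334717999144 should 0.14705441169852743 tool tilt 8.512910195344547
side 1283 fit angle 29.322052 at [0.09282157 0.0557167 ]
top 959 fit angle 29.255898 at [0.0947482  0.05730486]
```

Emit:
move_arm:
  deltas:
    - {"fingers":0,"delta_pos":[0.12,0,-0.24],"turn":[0,-0.4,0]}
    - {"fingers":0,"delta_pos":[0.12,0,-0.24],"turn":[0,-0.4,0]}
    - {"fingers":0,"delta_pos":[0.12,0,-0.24],"turn":[0,-0.4,0]}
    - {"fingers":0,"delta_pos":[0.12,0,-0.24],"turn":[0,-0.4,0]}
    - {"fingers":0,"delta_pos":[0.06,0,-0.12],"turn":[0,-0.2,0]}
    - {"fingers":0,"delta_pos":[0,0,0],"turn":[0,0,0]}
    - {"fingers":0,"delta_pos":[0,0,0],"turn":[0,0,0]}
    - {"fingers":0,"delta_pos":[0,0,0],"turn":[0,0,0]}

```text
time: 21.38
ee_pos: [0.6213, 0.01, 0.2338]
eef_rot: [0.986, -0.022, -0.167, -0.004]
wrist_force: [1.0, 2.4, -7.5]
gripper_width: 0.0102
```

```bash
python3 ang.py 11.png; python3 dr.py
```

```text
21.375 [0.62129758 0.00998957 0.23375511] w 0.01015692037694507 F [ 1.   2.4 -7.5] T [ 0.19 -0.8  -0.12] j [-0.04  0.65  0.65  0.    2.18  0.  ]
angle from grip 40.01419368790414 radius 0.14724832793351805 should 0.14705441169852743 tool tilt 19.180089688544278
side 1185 fit angle 40.050762 at [0.09147333 0.08220219]
top 950 fit angle 39.881226 at [0.08342917 0.07517845]
21.525 [0.62135138 0.00998876 0.23378963] [ 1.54482755  2.08268577 -8.47986814]
225 [-0.12910387 -0.11890462 -0.11078951] out 0.0029046188547955237
```

View pics/side11.png

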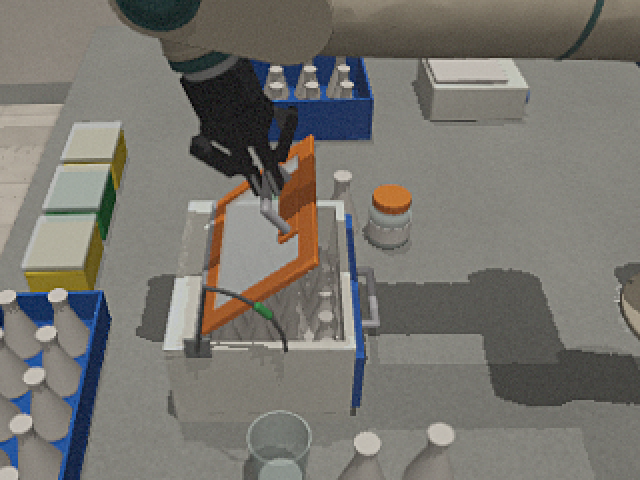

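View pics/top11.png

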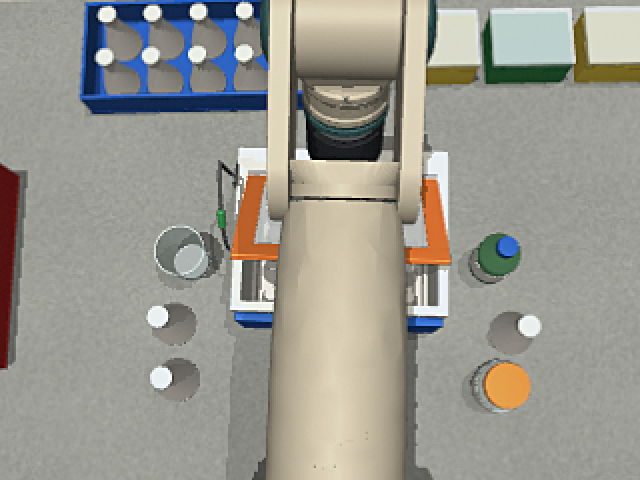

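The hatch edge points at the green mark, at (263,311) in the side view. The drawer is shut and all bystanders are standing. I'll hold briefly to check stillness, then hand in.

Emit:
move_arm:
  deltas:
    - {"fingers":0,"delta_pos":[0,0,0],"turn":[0,0,0]}
    - {"fingers":0,"delta_pos":[0,0,0],"turn":[0,0,0]}
    - {"fingers":0,"delta_pos":[0,0,0],"turn":[0,0,0]}
    - {"fingers":0,"delta_pos":[0,0,0],"turn":[0,0,0]}

```text
time: 22.02
ee_pos: [0.6215, 0.01, 0.2339]
eef_rot: [0.986, -0.021, -0.167, -0.004]
wrist_force: [4.6, 3.8, -11.3]
gripper_width: 0.0098
```

```bash
python3 ang.py 12.png; python3 -c "
from plant import arm
print(arm.get_state()['joint_vel'].round(4)); print(arm.sign_off())"
```

```text
22.025 [0.62147903 0.01001036 0.23390921] w 0.009802021128321993 F [  4.6   3.8 -11.3] T [ 0.43 -1.22 -0.07] j [-0.04  0.65  0.65  0.    2.18  0.  ]
angle from grip 40.10887317301069 radius 0.14727221041577213 should 0.14705441169852743 tool tilt 19.200880024512376
side 1189 fit angle 40.16211 at [0.08505292 0.07705691]
top 945 fit angle 39.906017 at [0.07162032 0.06541321]
[ 0.0002 -0.0001 -0.0007  0.0015  0.0004  0.0009]
the job is handed in; nothing more can be done
None
```

I pushed the drawer to its hard stop, then gripped the hatch bar and lifted it to 40°. I handed in at about 22 s with the gripper still holding the hatch.

**Last checks:**
- **Hatch:** the grip geometry gave 40.1° and the two depth-camera fits gave 40.2° and 39.9°. Joint speeds were about zero.
- **Drawer:** it looked flush in the side view. The push ended at the stop, where force rose to 27 N with no further travel.
- **Bystanders:** all looked upright and in their places. I checked this by eye, not by measurement.

**What disagreed:**
- **Fingertip height:** the real fingertips sat about 20 mm higher than the reported tool point. My first drawer push passed over the bar without moving it, and I corrected for this afterwards.
- **Drawer reading:** the mask measurement showed about 3 mm out (4 mm in one reading). I put most of that down to the panel's front face being included in the mask; the back edge of the panel read within 1 mm of home.
- **Wrist force:** the downward force at the hold crept from about 7 to 11 N over the last half second, while the pose stayed constant.

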